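# Blow out the ring box and hold its sprung lid at the mark

## Task

Blow the filing dust off the ring in the small blow-off box: squeeze the trigger lever of the air gun clamped beside it fully in for about half a second and let it spring right back out. Then lift the box's spring-loaded lid by its bar handle until the lid lies in line with the marker arm beside it, and finish holding it there, still, with the gripper: the lid snaps shut if let go. Do not shift the marker arm or disturb the other things on the bench.

Things in the scene. Friction and masses are not known exactly. Their poses are not given: they have to be found in the camera images.
- box: Grey steel blow-off box fixed to the table, 170 (x) x 260 (y) x 140 mm high, with a clear lid in an aluminium frame. Origin: centre of its underside, on the table. Its x axis points from the handle side (towards the robot) to the hinge side, y to the marker-arm side (the robot's left), z up.
- lid (a joint): Angle of the lid, rad: 0 shut and level, grows as the handle end rises, up to 1.4. The lid (about 0.25 kg) turns about a level hinge parallel to the box's y axis; a spring pulls it shut: lifting at the handle takes roughly 3 N shut to 6 N at 0.8 rad, and it snaps shut when let go.
- lid_hinge (a point): Point on the lid's hinge axis, mid-width, in the lid's frame: 85 mm behind the box's centre (box +x), 143 mm above the table.
- lid_handle (a point): Middle of the lid's handle: a round level steel bar 10 mm thick, 130 mm long, parallel to the hinge, 215 mm in front of the hinge axis and 10 mm above it when shut (153 mm above the table), 43 mm ahead of the lid's front edge, free all round: fingers can straddle it from above, and it may turn in the grip. Lid's frame: x along the lid from handle to hinge, y along the hinge, z normal to the lid.
- mark (a joint): Angle of the marker arm, rad, measured as the lid's: the lid is at the mark when joint lid equals joint mark. Between 0.45 and 0.8; stays where it is set, by friction.
- mark_tip (a point): Centre of the 20 mm round end of the marker arm: a flat steel bar 12 mm high that points from the hinge axis towards the handle side, standing alone beside the lid's +y side (150 mm from the box's mid-plane), this point 205 mm from the hinge axis. Frame: x along the arm from tip to hinge, y along the hinge axis.
- gun: Air blow gun clamped level on a stand fixed to the table, to the robot's right of the box. Origin: centre of the stand's underside on the table (base 90 x 130 x 12 mm); y runs along the gun to the nozzle (towards the box), x away from the robot, z up. The grip is a black round bar 26 mm thick along y, its axis 100 mm above the origin; 14 mm posts hold it from below at y = -62 and +58 mm.
- gun_squeeze (a point): Point on the gun at which to centre a squeeze from above, in the gun's frame: at x = -6, y = -30, z = 100 mm. Here the grip's back lies 19 mm to its +x side; the trigger's outer face 38 mm to its -x side when out and about 21 mm when fully in.
- trigger (a joint): Angle of the trigger, rad: 0 out (rest), 0.24 fully in. A flat steel lever 112 mm long, 18 mm high, 6 mm thick on the grip's -x side (robot side), hinged about a vertical pin near the nozzle end (x = -19, y = 50 mm in the gun's frame), leaning out towards the rear; its spring takes about 9 N, 80 mm from the pin, to press fully, and returns it.
- trigger_pad (a point): Point mid-thickness on the trigger lever 80 mm from its pin, where it is squeezed, in the lever's frame (parallel to the gun's frame at rest).
- mallet: Loose wooden-headed mallet lying on the table in front of the box, 200 mm long; bystander
- dapping_block: Loose plain steel cube with round dimples on top, 45 mm; bystander beside the box's front corner
- die_wheel: Loose flat steel disc with round dies, 100 mm across, 22 mm high; bystander behind the gun
- jar: Loose glass jar with a black cap, 56 mm across, 75 mm high; bystander left of the box
- parts_box: Loose clear flat parts box, 80 x 120 x 33 mm; bystander left of the box
- screwdriver: Loose screwdriver with a wooden handle, 170 mm, lying in front of the gun; bystander
There are look-alikes about, which are no part of the job. What is shaped like the gun but pink is not meant.

How it is judged:
On the way, in this order (a step that is already met when the one before it is completed fails the run):
1. the gun's trigger lever is squeezed fully in by the fingers (value of joint trigger above 0.19 rad and contact force between the fingers and trigger above 1 N), for 0.25 s.
2. the trigger lever has sprung back out (value of joint trigger below 0.03 rad), for 0.2 s.
3. the fingers have lifted the lid off its seat (value of joint lid above 0.15 rad and contact force between the fingers and lid above 0.5 N), for 0.1 s.
At the end, for the whole second after the job is handed in: The fingers carry the lid (at least 0.7 N on it), still (under 0.1 rad/s), within 0.09 rad (5 degrees) of the marker arm's angle, through the last second; the trigger lever is out (under 0.03 rad) (angle between the x axis of lid_handle and the x axis of mark_tip, either way round below 0.09 rad and contact force between the fingers and lid above 0.7 N and value of joint lid above 0.3 rad and velocity of joint lid between -0.1 and 0.1 rad/s and value of joint trigger below 0.03 rad); the arm keeps its last pose, push and grip.
It fails at once if the marker arm is shifted by more than 10 mm (distance of mark_tip from where it was at the start of the episode above 0.01 m).
It fails at once if the lid is lifted while the trigger is in (value of joint each of lid, trigger above 0.1 rad).
It fails at once if a loose thing on the bench is shifted by more than 30 mm (distance of any of mallet, dapping_block, die_wheel, jar, parts_box, screwdriver from where it was at the start of the episode above 0.03 m).
It also fails if it takes over 43 s, if anything falls off the work surface, if the arm or the gripper's body presses on something with over 40 N, if the wrist force passes 120 N, or if a joint passes its speed limit or range.

## Robot

A 7-joint arm with a two-finger parallel gripper is mounted at the origin on the work surface. World frame = base frame: x ahead of the robot, y to its left, z up, the work surface at z = 0. Lengths are in m, angles in rad, forces in N, time in s.
With the tool pointing down it reaches from about 0.425 to 0.875 m from the base axis. Payload 9.9 kg.
Tool frame: the origin (TCP) lies midway between the tips of the shut fingers; the grasp point (between the pads) lies 19 mm behind it; z points along the fingers, y is the line along which they close (so a half turn about z gives the same grasp; the last joint's range is limited). The gripper opens to 85 mm and grips with 20 to 120 N. Pads are 22 mm wide; open, the fingers measure 114 mm over their backs; the gripper's body (76 mm by 85 mm) begins 54 mm behind the grasp point. The pads swing forward as they close: fully open they stand 13 mm farther back than shut.
Start: joints at [1.044, 0.576, 0.025, 1.437, -0.015, 1.129, -0.057], TCP at [0.289, -0.61, 0.206] pointing down, gripper open.
Joint ranges: [-2.76, 2.76], [-0.34, 2.15], [-1.52, 1.57], [0.19, 2.46], [-1.09, 4.23], [0.17, 1.99], [-2.82, 2.82]. Speed limits (rad/s): [2.22, 2.22, 3.01, 3.01, 3.14, 3.14, 3.14].

## Interface

Orientations are given as a unit quaternion [w, x, y, z].
In Python, from rig import arm gives the robot as it stands. The module is installed in compiled form; this text tells all that it offers.
- The arm moves only by the shell command python3 -m crank 'ROWS'. ROWS is JSON, a list of rows, each a list of 7 numbers: the shift along the tool's x, y, z in cm, then the turn, a rotation vector about the tool's x, y, z in degrees, then the opening, from 0 (shut) to 1 (fully open). In form: [[tx, ty, tz, wx, wy, wz, fingers], ...]. A call has 1 to 8 rows; each row shifts and turns the commanded pose from where the row before left it, along the tool's axes as they then stand; what a row does not reach is not made up. A row lasts 1/10 s, in which the tool goes at most 50 mm and 8.59 degrees, less where a joint would pass 70% of its speed; a pose out of reach is approached as far as the arm can. A call with a gripper value outside its range is refused whole. The fingers move at their own pace and stop on an object; the grip force is fixed at half the most. Time passes only in rows, so rows that do not move let the fingers close. It gives the time, the measured TCP pose, the force, the opening and the grip force at its end, in the units of the state.
- arm.sense(): the state, without advancing time (a new reading comes with each control period).
- arm.snapshot(name): name is "scene" or "top"; returns a dict with "pixels" (400x640x3 uint8, red, green, blue), "range_z" (400x640 float32, m along the optical axis (not along the pixel's ray), 0 where there is no reading), "fx", "fy", "cx", "cy" (pixels), "distortion" ([k1, k2, p1, p2, k3] as OpenCV has them; the pictures are not rectified), "extrinsics" (4x4, takes a point from world to camera coordinates). Camera axes: x right, y down, z forward; pixel columns grow to the right and rows downward; lengths in m; the calibration is good to about 2 mm. A picture is of the moment at which its call begins.
- arm.close_job(): hands the job in; it is judged then, once.
The state is a dict: "clock": time; "joint_pos": joint angles; "qd": joint speeds; "joint_torque": joint torques, N m; "tcp_pos": TCP position; "ee_rot": TCP orientation; "wrist_force": force on the tool from outside, world axes, zero at the start; "moment": the same for the moment, N m; "finger_gap": finger opening in m; "grip_force": force on a finger pad.
Only numpy, scipy, OpenCV 4.12 (cv2) and the standard library are available. Lean on these libraries where they do the work, as an engineer would, in place of code of your own. Each camera call takes 0.05 s, during which the arm holds its last target. There are 200 camera calls.

## Working session

There is one attempt and no reset: what is moved stays moved. The work goes in short steps, Python scripts to look and compute and a shell command to move; the robot and the scene stay as the last step left them, time stands still between calls to the robot, and variables do not carry over. Pictures are saved under pics/ and viewed, at most 10 in all, crops included, and the job is handed in when it is done.

```bash
mkdir -p pics
cat > h.py <<'E'
import numpy as np,cv2,pickle
from rig import arm
def snap(n):
    s=arm.snapshot(n); pickle.dump(s,open(f'{n}.pkl','wb')); return s
def load(n): return pickle.load(open(f'{n}.pkl','rb'))
def ray(s,uv):
    K=np.array([[s['fx'],0,s['cx']],[0,s['fy'],s['cy']],[0,0,1]])
    p=cv2.undistortPoints(np.array(uv,float).reshape(-1,1,2),K,np.array(s['distortion'],float))[:,0]
    E=np.array(s['extrinsics']);R=E[:3,:3];t=E[:3,3]
    return -R.T@t, np.c_[p,np.ones(len(p))]@R   # d scaled to unit depth
def plane(s,uv,z):
    c,d=ray(s,uv); return c+d*((z-c[2])/d[:,2])[:,None]
def depth(s,uv):
    c,d=ray(s,uv); uv=np.array(uv).reshape(-1,2).round().astype(int)
    return c+d*s['range_z'][uv[:,1],uv[:,0]][:,None]
def proj(s,P):
    K=np.array([[s['fx'],0,s['cx']],[0,s['fy'],s['cy']],[0,0,1]]);E=np.array(s['extrinsics'])
    return cv2.projectPoints(np.array(P,float).reshape(-1,3),cv2.Rodrigues(E[:3,:3])[0],E[:3,3],K,np.array(s['distortion'],float))[0][:,0]
def cloud(s):
    v,u=np.mgrid[:400,:640]; return depth(s,np.c_[u.ravel(),v.ravel()]).reshape(400,640,3)
E
python3 - <<'E'
from h import *
for n in('scene','top'):
    s=snap(n); cv2.imwrite(f'pics/{n}.png',s['pixels'][:,:,::-1])
    c,d=ray(s,[[320,200]]);print(n,c,d)
print(arm.sense())
E
```

```text
scene [1.08644926 0.70299142 1.08656057] [[-0.43370848 -0.51040155 -0.74263189]]
top [0.36366279 0.01622502 1.15313365] [[ 0.11869224  0.00487504 -0.99293784]]
{'clock': 0.1, 'joint_pos': array([ 1.04416644,  0.57643763,  0.02483451,  1.43782713, -0.01499125,
        1.12900949, -0.05651868]), 'qd': array([-0.00016529, -0.00100062,  0.0011727 , -0.00313368, -0.00052483,
        0.00014738,  0.00055631]), 'joint_torque': array([ 7.23162229e-03, -7.67302108e+01,  2.25838758e+00, -2.86603975e+01,
        1.58760633e-02,  8.57513747e-03, -2.94183417e-05]), 'tcp_pos': array([ 0.28905284, -0.60948219,  0.20563452]), 'ee_rot': array([-7.20873515e-04,  9.75584309e-01,  2.19623986e-01, -2.01849438e-04]), 'wrist_force': array([ 0.15665978, -0.15192673, -0.02817934]), 'moment': array([0.04518071, 0.03544852, 0.02466914]), 'grip_force': 0.0, 'finger_gap': 0.08532763237510305}
```

View pics/scene.png

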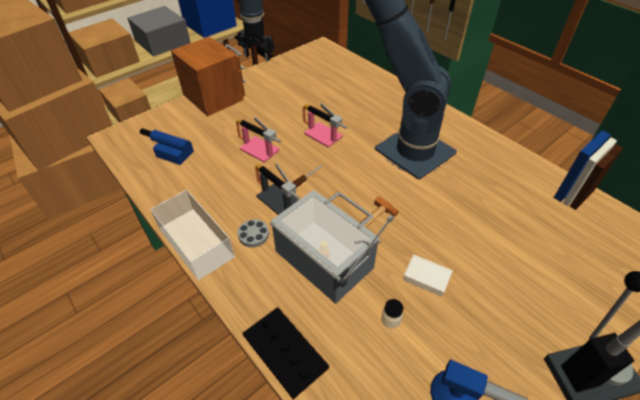

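View pics/top.png

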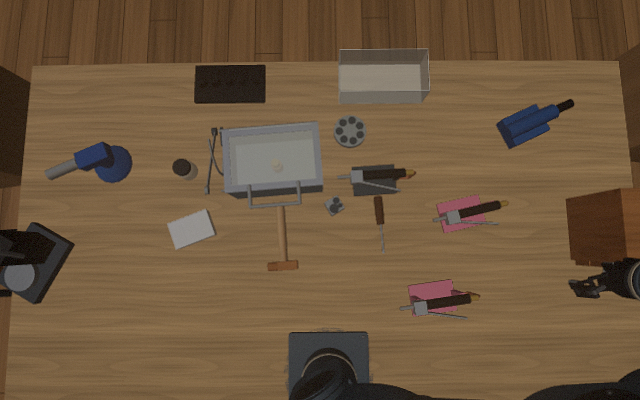

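In the top view there are three guns: a dark-stand one at (375,178), and pink-stand ones at (462,214) and (437,297). The dark one next to the box fits the description. The box is at (272,158), its handle at about (274,200), the marker arm at (210,160) and the mallet at (282,240). I'll confirm with an enlarged crop.

Run:
```python
from h import *
t=load('top')['pixels'];s=load('scene')['pixels']
a=cv2.resize(t[105:225,190:430],(800,400),interpolation=cv2.INTER_CUBIC)
cv2.imwrite('pics/ct.png',np.clip(a[:,:,::-1]*1.6,0,255))
b=cv2.resize(s[155:305,240:410],(680,600),interpolation=cv2.INTER_CUBIC)
cv2.imwrite('pics/cs.png',np.clip(b[:,:,::-1]*1.2,0,255))
for n in('top','scene'):
    S=load(n);P=cloud(S);ok=S['range_z']>0
    m=ok&(P[:,:,0]>.3)&(P[:,:,0]<.95)&(P[:,:,1]>-.35)&(P[:,:,1]<.4)
    for lo,hi in((.005,.02),(.07,.125),(.128,.16),(.165,.4)):
        q=m&(P[:,:,2]>lo)&(P[:,:,2]<hi)
        k,l,st,_=cv2.connectedComponentsWithStats(q.astype(np.uint8))
        for i in range(1,k):
            if st[i,4]>25:
                Q=P[l==i];print(n,lo,hi,st[i],Q.min(0).round(3),Q.max(0).round(3),Q.mean(0).round(3))
```

```text
top 0.005 0.02 [340  61  82  29 287] [ 0.847 -0.296  0.005] [ 0.935 -0.045  0.02 ] [ 0.922 -0.193  0.011]
top 0.005 0.02 [ 198   64   69   40 1479] [0.807 0.188 0.005] [0.94 0.4  0.02] [0.863 0.287 0.017]
top 0.005 0.02 [391  67  11  12  34] [ 0.886 -0.237  0.005] [ 0.922 -0.205  0.008] [ 0.905 -0.219  0.006]
top 0.005 0.02 [402  75  10  13  26] [ 0.855 -0.267  0.005] [ 0.896 -0.24   0.009] [ 0.873 -0.255  0.006]
top 0.005 0.02 [339  96  84   8 159] [ 0.802 -0.296  0.005] [ 0.823 -0.04   0.02 ] [ 0.804 -0.161  0.013]
top 0.005 0.02 [336 139  25   9  40] [ 0.663 -0.102  0.005] [ 0.688 -0.029  0.02 ] [ 0.67  -0.062  0.014]
top 0.005 0.02 [350 162  44   9 196] [ 0.59  -0.201  0.005] [ 0.616 -0.07   0.018] [ 0.6   -0.142  0.013]
top 0.005 0.02 [364 178  32  10 171] [ 0.537 -0.206  0.007] [ 0.565 -0.111  0.02 ] [ 0.555 -0.17   0.013]
top 0.005 0.02 [353 184  43  12 337] [ 0.514 -0.204  0.005] [ 0.549 -0.078  0.019] [ 0.529 -0.128  0.012]
top 0.005 0.02 [436 201   9  16  82] [ 0.448 -0.35   0.005] [ 0.494 -0.327  0.02 ] [ 0.473 -0.339  0.012]
top 0.005 0.02 [208 210   8  21  30] [0.413 0.3
[... 2568 characters left out ...]
9  81  79 921] [ 0.806 -0.303  0.07 ] [ 0.938 -0.035  0.104] [ 0.869 -0.162  0.087]
scene 0.07 0.125 [272 226  68  66 681] [0.664 0.024 0.07 ] [0.698 0.294 0.125] [0.687 0.164 0.098]
scene 0.07 0.125 [346 244  32  37 210] [0.509 0.27  0.07 ] [0.645 0.29  0.125] [0.568 0.277 0.096]
scene 0.128 0.16 [ 270  190  106   98 5079] [0.463 0.014 0.128] [0.704 0.313 0.16 ] [0.607 0.159 0.149]
scene 0.128 0.16 [370 237  11  12  44] [0.51  0.268 0.128] [0.542 0.284 0.153] [0.523 0.274 0.142]
scene 0.165 0.4 [348 215  45  57 233] [0.493 0.286 0.166] [0.654 0.304 0.256] [0.569 0.295 0.214][ WARN:0@0.282] global loadsave.cpp:1063 imwrite_ Unsupported depth image for selected encoder is fallbacked to CV_8U.
```

View pics/ct.png

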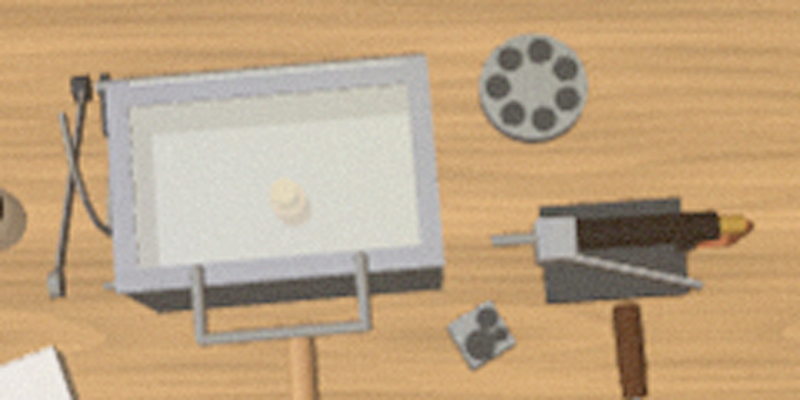

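View pics/cs.png

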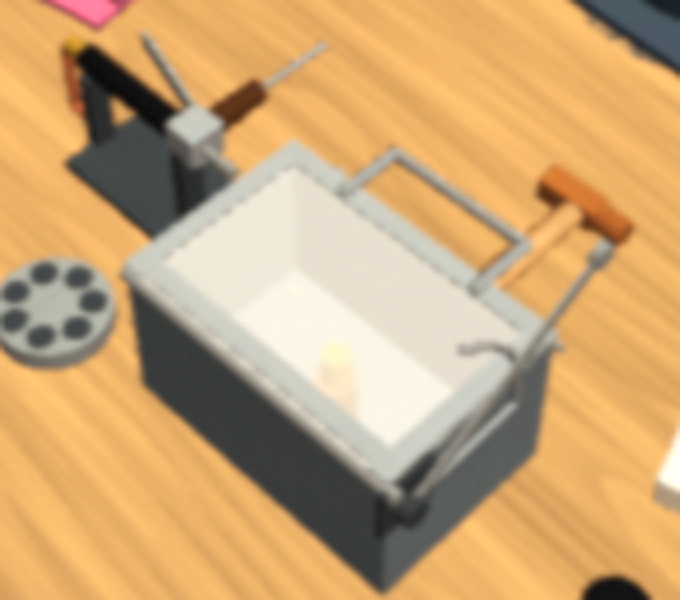

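The crops confirm it: the gun with the dark stand is beside the box, with its lever tip at top (400,190) and scene (276,164). The handle bar's ends are at top (251,206) and (300,202). The marker tip is at top (207,190) and scene (390,218). A thin curved hose lies between the marker and the box. Next I'll triangulate.

```bash
cat > m.py <<'E'
from h import *
T=load('top');S=load('scene')
def tri(a,b):
    c1,d1=ray(T,[a]);c2,d2=ray(S,[b]);d1=d1[0];d2=d2[0]
    k=np.linalg.lstsq(np.c_[d1,-d2],c2-c1,rcond=None)[0]
    p,q=c1+k[0]*d1,c2+k[1]*d2
    return ((p+q)/2).round(4),round(float(np.linalg.norm(p-q)),4)
t=lambda x,y:(x/3.3333+190-.35,y/3.3333+105-.35)
s=lambda x,y:(x/4+240-.375,y/4+155-.375)
for n,a,b in [('handle+y',t(203,338),s(523,243)),('handle-y',t(368,325),s(397,155)),('lever tip',t(702,286),s(145,38)),
 ('marktip',t(56,287),s(600,253)),('markhinge',t(81,88),s(412,508)),('lidcorner back -y',t(428,57),s(128,268)),('lid front -y',t(442,265),s(293,145)),('nozzletip',t(492,239),s(233,172))]:
    print(n,*tri(a,b))
# black grip from depth: dark pixels high up
for n,I in(('top',T),('scene',S)):
    P=cloud(I);px=I['pixels'].astype(int)
    m=(px.max(2)<60)&(P[:,:,2]>.095)&(P[:,:,2]<.125)&(P[:,:,0]>.5)&(P[:,:,0]<.62)&(P[:,:,1]<-.07)&(P[:,:,1]>-.3)
    Q=P[m];v=cv2.fitLine(Q[:,:2].astype(np.float32),cv2.DIST_HUBER,0,.01,.01)[:,0]
    print(n,m.sum(),Q.min(0),Q.max(0),'line',v,np.degrees(np.arctan2(-v[0]*np.sign(v[1]),abs(v[1]))))
    b=(P[:,:,2]>.006)&(P[:,:,2]<.018)&(P[:,:,0]>.5)&(P[:,:,0]<.625)&(P[:,:,1]<-.06)&(P[:,:,1]>-.22)&(px.max(2)<90)
    print('base',cv2.minAreaRect(P[b][:,:2].astype(np.float32)))
    f=(P[:,:,2]>.14)&(P[:,:,2]<.16)&(P[:,:,0]>.505)&(P[:,:,0]<.71)&(P[:,:,1]>0)&(P[:,:,1]<.3)
    print('lid',cv2.minAreaRect(P[f][:,:2].astype(np.float32)))
    k=(P[:,:,2]>.165)&(P[:,:,2]<.28)&(P[:,:,0]>.4)&(P[:,:,0]<.71)&(P[:,:,1]>.2)&(P[:,:,1]<.33)
    Q=P[k];v=cv2.fitLine(Q.astype(np.float32),cv2.DIST_HUBER,0,.01,.01)[:,0];print('arm',v,'ang',np.arctan2(abs(v[2]),np.hypot(v[0],v[1])))
E
python3 m.py
```

```text
handle+y [0.4696 0.2031 0.1532] 0.0021
handle-y [0.4779 0.0745 0.1483] 0.0018
lever tip [ 0.5147 -0.2026  0.0967] 0.0002
marktip [0.4983 0.2918 0.2456] 0.0036
markhinge [0.6762 0.3079 0.1451] 0.0008
lidcorner back -y [0.6975 0.026  0.1444] 0.0041
lid front -y [0.5276 0.0139 0.1449] 0.0026
nozzletip [ 0.5562 -0.028   0.1001] 0.0018
top 380 [ 0.52877915 -0.21570399  0.09584306] [ 0.5768985  -0.09712438  0.11878973] line [ 0.04991645 -0.99875337  0.56055194 -0.15410718] 2.861191
base ((0.5535790920257568, -0.14186133444309235), (0.1035618782043457, 0.1276904046535492), 3.4891624450683594)
lid ((0.5988023281097412, 0.15295785665512085), (0.19297273457050323, 0.27216067910194397), 3.5779876708984375)
arm [ 0.85185385  0.06001871 -0.5203296   0.57527304  0.2966277   0.21102877] ang 0.54723686
scene 169 [ 0.55663914 -0.21362972  0.09504574] [ 0.57899489 -0.09787251  0.11543487] line [ 0.06719667 -0.99773973  0.570331   -0.15392503] 3.8529897
base ((0.5639166831970215, -0.14722058176994324), (0.09164495766162872, 0.1245063841342926), 5.97847318649292)
lid ((0.5981909036636353, 0.1546667069196701), (0.19428931176662445, 0.27415931224823), 3.8193418979644775)
arm [ 0.86938417  0.06075804 -0.4903872   0.5588479   0.29556558  0.21554294] ang 0.51253396
```

```bash
cat > go.py <<'E'
import sys,numpy as np
from rig import arm
from scipy.spatial.transform import Rotation as R
x,y,z,yaw=map(float,sys.argv[1:5])
s=arm.sense();w,a,b,c=s['ee_rot'];r=R.from_quat([a,b,c,w]).as_matrix()
cy,sy=np.cos(np.radians(yaw)),np.sin(np.radians(yaw))
g=np.c_[[sy,-cy,0],[cy,sy,0],[0,0,-1]]  # tool y along box/gun x, z down
print('clock',s['clock'],'tcp',s['tcp_pos'].round(4),'F',s['wrist_force'].round(1),'gap',round(s['finger_gap'],4))
print('shift cm',(r.T@(np.array([x,y,z])-s['tcp_pos'])*100).round(2),'after turn',(g.T@(np.array([x,y,z])-s['tcp_pos'])*100).round(2),'turn deg',np.degrees(R.from_matrix(r.T@g).as_rotvec()).round(2),'q',s['joint_pos'].round(2))
E
python3 -m crank '[[3.4,-2.2,-0.4,0,0,0,1],[3.4,-2.2,-0.4,0,0,0,1],[3.4,-2.2,-0.4,0,0,0,1],[3.4,-2.2,-0.4,0,0,0,1],[3.4,-2.2,-0.4,0,0,0,1],[3.4,-2.2,-0.4,0,0,0,1],[3.4,-2.2,0,0,0,0,1],[3.4,-2.2,0,0,0,0,1]]'
python3 -m crank '[[0,0,0,0,0,-8.5,1],[0,0,0,0,0,-8.5,1],[0,0,0,0,0,-8.5,1],[0,0,0,0,0,-8.5,1],[0,0,0,0,0,-8.5,1],[0,0,0,0,0,-8.5,1],[0,0,0,0,0,-8.5,1],[0,0,0,0,0,-8.4,1]]'
python3 go.py .5537 -.1723 .18 3.3
```

```text
clock: 0.9
tcp_pos: [0.4601, -0.3328, 0.2303]
ee_rot: [-0.0, 0.976, 0.22, -0.0]
wrist_force: [1.0, -0.5, -0.7]
finger_gap: 0.0851
grip_force: 0.0
clock: 1.7
tcp_pos: [0.4593, -0.3343, 0.2301]
ee_rot: [-0.0, 0.684, 0.729, -0.0]
wrist_force: [-0.3, 0.3, 0.2]
finger_gap: 0.085
grip_force: 0.0
clock 1.7 tcp [ 0.4593 -0.3343  0.2301] F [-0.3  0.3  0.2] gap 0.085Traceback (most recent call last):
  File "go.py", line 9, in <module>
    print('shift cm',(r.T@(np.array([x,y,z])-s['tcp_pos'])*100).round(2),'after turn',(g.T@(np.array([x,y,z])-s['tcp_pos'])*100).round(2),'turn deg',np.degrees(R.from_matrix(r.T@g).as_rotvec()).round(2),'q',s['joint_pos'].round(2))
                                                                                                                                                                ~~~~~~~~~~~~~^^^^^^^
  File "scipy/spatial/transform/_rotation.pyx", line 1143, in scipy.spatial.transform._rotation.Rotation.from_matrix
ValueError: Non-positive determinant (left-handed or null coordinate frame) in rotation matrix 0: [[-9.99984871e-01 -5.48519900e-03 -4.12107471e-04]
 [-5.48543814e-03  9.99984786e-01  5.81409598e-04]
 [-4.08912054e-04 -5.83661392e-04  9.99999746e-01]].
```

```bash
sed -i 's/\[\[sy,-cy,0\]/[[-sy,cy,0]/' go.py; python3 go.py .5537 -.1723 .18 3.3
```

```text
clock 1.7 tcp [ 0.4593 -0.3343  0.2301] F [-0.3  0.3  0.2] gap 0.085
shift cm [15.57 10.44  5.01] after turn [15.63 10.35  5.01] turn deg [-0.03 -0.02  0.31] q [ 0.76  0.41 -0.31  1.68  0.14  1.07  0.47]
```

```bash
python3 -m crank '[[3.1,2.1,0.6,0,0,0.3,1],[3.1,2.1,0.6,0,0,0,1],[3.1,2.1,0.8,0,0,0,1],[3.1,2.1,1.5,0,0,0,1],[3.1,2.1,1.5,0,0,0,1],[0,0,0,0,0,0,1],[0,0,0,0,0,0,1]]'
python3 go.py .5537 -.1723 .084 3.3
python3 - <<'E'
from h import *
s=snap('top');b=snap('scene')
a=cv2.resize(s['pixels'][140:220,320:430],(660,480),interpolation=cv2.INTER_CUBIC)
c=cv2.resize(b['pixels'][120:220,235:345],(528,480),interpolation=cv2.INTER_CUBIC)
cv2.imwrite('pics/b.png',np.clip(np.hstack([cv2.resize(a,(420,400)),cv2.resize(c,(380,400))])[:,:,::-1].astype(float)*1.5,0,255).astype(np.uint8))
E
```

```text
clock: 2.4
tcp_pos: [0.5561, -0.173, 0.1797]
ee_rot: [-0.001, 0.688, 0.726, -0.0]
wrist_force: [-0.7, -0.3, -0.4]
finger_gap: 0.0852
grip_force: 0.0
clock 2.4 tcp [ 0.5561 -0.173   0.1797] F [-0.7 -0.3 -0.4] gap 0.0852
shift cm [ 0.07 -0.23  9.57] after turn [ 0.08 -0.24  9.57] turn deg [-0.08 -0.03 -0.2 ] q [ 0.44  0.48 -0.33  1.72  0.18  0.98  0.1 ]
```

View pics/b.png

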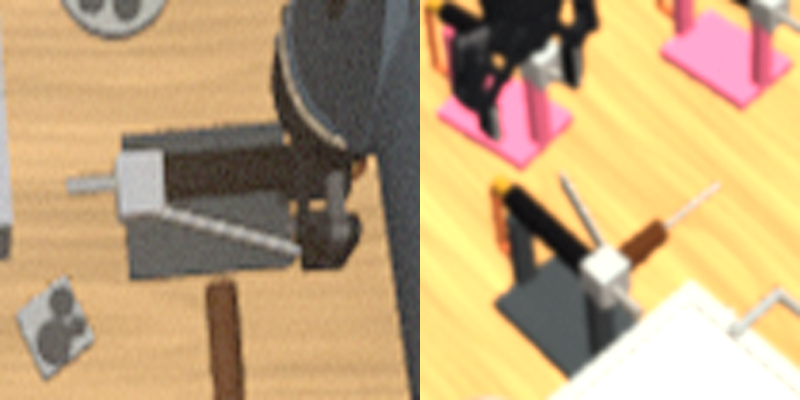

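Run:
```python
from h import *
s=load('top');b=load('scene')
f=420/110
for n,P in dict(lever=(.5147,-.2026,.0967),fing=(.5065,-.173,.193),fing2=(.5065,-.173,.25),ffar=(.605,-.173,.193)).items():
    u=proj(s,P)[0];w=proj(b,P)[0];print(n,(u-[320,140])*[f,5],'scene crop',(w-[235,120])*[380/110,4])
P=cloud(s)[190:205,396:416];z=P[...,2];m=z>.13
print(P[m][::6].round(3)[:12])
P=cloud(b)[120:165,235:300];m=(P[...,2]>.17)&(P[...,2]<.2)
print(P[m].min(0),P[m].max(0),P[m].mean(0))
for lo,hi in((.45,.54),(.57,.65)):
    q=P[m];q=q[(q[:,0]>lo)&(q[:,0]<hi)];print(len(q),q.min(0),q.max(0))
```

```text
lever [306.42491946 252.07980979] scene crop [141.29512575 176.61581162]
fing [291.62135196 241.3926354 ] scene crop [158.76828558 103.99800318]
fing2 [309.09219979 223.61389033] scene crop [154.22649844  48.68270432]
ffar [286.59750484  51.7638547 ] scene crop [ 72.25605451 158.01689791]
[[ 0.491 -0.162  0.267]
 [ 0.486 -0.169  0.301]
 [ 0.487 -0.183  0.298]
 [ 0.485 -0.166  0.294]
 [ 0.486 -0.181  0.285]
 [ 0.484 -0.165  0.285]
 [ 0.486 -0.182  0.271]
 [ 0.483 -0.167  0.275]
 [ 0.483 -0.182  0.272]]Traceback (most recent call last):
  File "<stdin>", line 9, in <module>
    return umr_minimum(a, axis, None, out, keepdims, initial, where)
ValueError: zero-size array to reduction operation minimum which has no identity
```

```bash
python3 -m crank '[[0.1,-0.2,2,0,0,0,1],[0,0,2,0,0,0,1],[0,0,2,0,0,0,1],[0,0,2,0,0,0,1],[0,0,1.5,0,0,0,1],[0,0,0.7,0,0,0,1],[0,0,0,0,0,0,1]]'
python3 go.py .5577 -.1723 .078 3.3
```

```text
clock: 3.2
tcp_pos: [0.5534, -0.1741, 0.078]
ee_rot: [-0.0, 0.689, 0.725, -0.0]
wrist_force: [-0.1, -0.3, 0.4]
finger_gap: 0.0856
grip_force: 0.0
clock 3.2 tcp [ 0.5534 -0.1741  0.078 ] F [-0.1 -0.3  0.4] gap 0.0856
shift cm [ 0.16  0.44 -0.01] after turn [ 0.16  0.44 -0.  ] turn deg [-0.07 -0.   -0.42] q [ 0.41  0.59 -0.29  1.84  0.24  0.75  0.04]
```

No contact. I'll centre on the squeeze point and close in steps.

```bash
python3 -m crank '[[0.2,0.4,0,0,0,0,1],[0,0,0,0,0,0,0.7],[0,0,0,0,0,0,0.6],[0,0,0,0,0,0,0.5],[0,0,0,0,0,0,0.4]]'; python3 -m crank '[[0,0,0,0,0,0,0.4],[0,0,0,0,0,0,0.4]]'
```

```text
clock: 3.7
tcp_pos: [0.5591, -0.1728, 0.0819]
ee_rot: [0.002, 0.689, 0.725, -0.0]
wrist_force: [-6.7, -2.9, 32.0]
finger_gap: 0.0342
grip_force: 16.3
clock: 3.9
tcp_pos: [0.5589, -0.1727, 0.0819]
ee_rot: [0.002, 0.689, 0.725, -0.0]
wrist_force: [-7.5, -3.1, 31.6]
finger_gap: 0.0344
grip_force: 16.0
```

Run:
```python
from h import *
s=snap('top');b=snap('scene')
a=s['pixels'][140:220,320:430];c=b['pixels'][140:220,245:335]
cv2.imwrite('pics/c.png',np.clip(np.hstack([cv2.resize(a,(420,400),interpolation=3),cv2.resize(c,(380,400),interpolation=3)])[:,:,::-1].astype(float)*1.4,0,255).astype(np.uint8))
```

```text
(no output)
```

View pics/c.png

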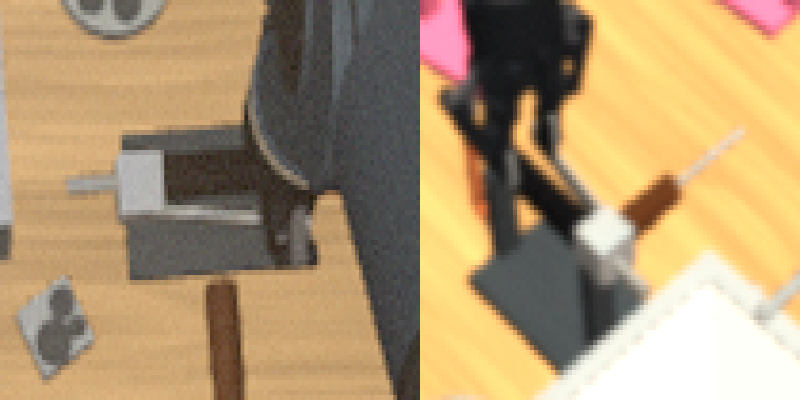

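```bash
python3 -m crank '[[0,0,0,0,0,0,0.7],[0,0,0.5,0,0,0,0.7],[0,0,0.3,0,0,0,0.7],[0,0,0,0,0,0,0.5]]';  python3 -m crank '[[0,0,0,0,0,0,0.4],[0,0,0,0,0,0,0.2]]'; python3 -m crank '[[0,0,0,0,0,0,0.2],[0,0,0,0,0,0,0.2]]'
python3 - <<'E'
from h import *
s=snap('top');b=snap('scene')
a=s['pixels'][150:210,340:420];c=b['pixels'][140:200,245:335]
cv2.imwrite('pics/d.png',np.clip(np.hstack([cv2.resize(a,(480,360),interpolation=3),cv2.resize(c,(320,360),interpolation=3)])[:,:,::-1].astype(float)*1.4,0,255).astype(np.uint8))
E
```

```text
clock: 4.4
tcp_pos: [0.564, -0.1725, 0.0783]
ee_rot: [0.006, 0.689, 0.725, 0.003]
wrist_force: [-8.0, -1.9, 82.8]
finger_gap: 0.0473
grip_force: 41.5
clock: 4.6
tcp_pos: [0.5628, -0.1732, 0.0798]
ee_rot: [0.007, 0.689, 0.725, 0.002]
wrist_force: [20.6, -0.2, 30.4]
finger_gap: 0.022
grip_force: 36.8
clock: 4.8
tcp_pos: [0.5633, -0.1732, 0.0794]
ee_rot: [0.007, 0.689, 0.725, 0.003]
wrist_force: [-14.7, 0.4, 76.8]
finger_gap: 0.0201
grip_force: 65.5
```

View pics/d.png

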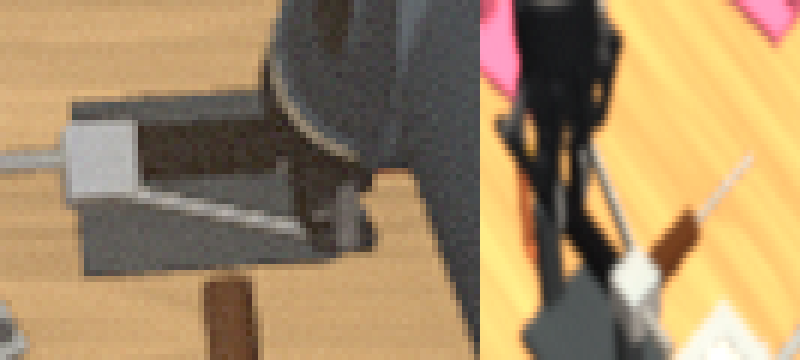

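The trigger is still out. Its lever runs to about (300,230) in the crop. The fingers, with a 20 mm gap and a 77 N upward force, appear to sit on top of the 26 mm grip. So the fingertips are higher than I assumed. I'll back off and measure where they really are.

```bash
python3 -m crank '[[0,0,-1.0,0,0,0,0.3],[0,0,-2,0,0,0,0.35],[0,0,-3,0,0,0,0.6],[0,0,-3,0,0,0,1],[0,0,-1,0,0,0,1],[0,0,0,0,0,0,1],[0,0,0,0,0,0,1]]'
python3 - <<'E'
from h import *
b=snap('scene');t=arm.sense()['tcp_pos'];print(t)
P=cloud(b);d=np.abs(P[...,:2]-t[:2]);m=(b['range_z']>0)&(d.max(2)<.07)&(P[...,2]>.13)&(P[...,2]<t[2]+.08)
Q=P[m]-t
ax=Q[:,0]
for lo in np.arange(-.07,.07,.01):
    q=Q[(ax>=lo)&(ax<lo+.01)]
    if len(q):print(round(lo,2),len(q),'zmin',np.sort(q[:,2])[:4].round(3),'y',q[:,1].min().round(3),q[:,1].max().round(3))
s=snap('top');P=cloud(s)
a=s['pixels'][150:210,340:420]
cv2.imwrite('pics/e.png',cv2.resize(np.hstack([a,b['pixels'][125:185,245:325]]),(800,300),interpolation=3)[:,:,::-1])
E
```

```text
clock: 5.6
tcp_pos: [0.5576, -0.1709, 0.1697]
ee_rot: [-0.0, 0.689, 0.725, -0.0]
wrist_force: [-0.4, -0.0, -0.2]
finger_gap: 0.0852
grip_force: 0.0
[ 0.5572732  -0.17084324  0.16916174]
-0.06 7 zmin [0.052 0.055 0.056 0.064] y 0.004 0.009
-0.05 57 zmin [0.037 0.039 0.04  0.04 ] y -0.013 0.014
-0.04 1 zmin [0.07] y 0.008 0.008
0.04 23 zmin [0.037 0.041 0.043 0.044] y 0.007 0.017
0.05 34 zmin [0.044 0.049 0.049 0.05 ] y -0.007 0.018
```

View pics/e.png

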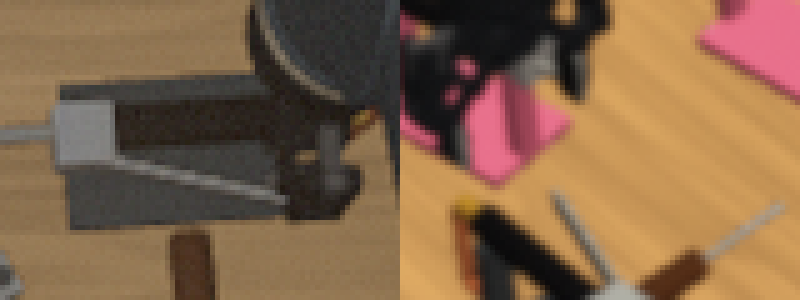

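The depth shows the open fingertips about 30 mm above the TCP reading, so I'll go 2–2.5 cm deeper. The lever is at rest, with its tip at about (285,200) in the crop.

```bash
python3 -m crank '[[-0.1,-0.4,2,0,0,0,1],[0,0,2.5,0,0,0,1],[0,0,2.5,0,0,0,1],[0,0,2,0,0,0,1],[0,0,1.4,0,0,0,1],[0,0,1,0,0,0,1],[0,0,0,0,0,0,1]]'
python3 go.py .5577 -.1723 .055 3.3
```

```text
clock: 6.4
tcp_pos: [0.5529, -0.1717, 0.0545]
ee_rot: [-0.002, 0.688, 0.725, -0.001]
wrist_force: [0.4, -0.4, 0.1]
finger_gap: 0.0856
grip_force: 0.0
clock 6.4 tcp [ 0.5529 -0.1717  0.0545] F [ 0.4 -0.4  0.1] gap 0.0856
shift cm [-0.08  0.48 -0.06] after turn [-0.09  0.48 -0.05] turn deg [-0.19 -0.07 -0.32] q [ 0.4   0.62 -0.28  1.86  0.25  0.7   0.03]
```

```bash
python3 -m crank '[[0,0.5,0,0,0,0,1],[0,0,0,0,0,0,0.7],[0,0,0,0,0,0,0.6],[0,0,0,0,0,0,0.5],[0,0,0,0,0,0,0.4]]'; python3 -m crank '[[0,0,0,0,0,0,0.35],[0,0,0,0,0,0,0.3]]'
```

```text
clock: 6.9
tcp_pos: [0.5574, -0.1723, 0.0572]
ee_rot: [-0.001, 0.689, 0.725, -0.001]
wrist_force: [-9.4, -0.2, 9.3]
finger_gap: 0.0355
grip_force: 51.2
clock: 7.1
tcp_pos: [0.5576, -0.1723, 0.0572]
ee_rot: [-0.0, 0.689, 0.725, -0.001]
wrist_force: [-8.6, -0.6, 10.6]
finger_gap: 0.0347
grip_force: 59.4
```

```bash
python3 -m crank '[[0,0,0,0,0,0,0.3],[0,0,0,0,0,0,0.3],[0,0,0,0,0,0,0.3]]'
python3 - <<'E'
from h import *
s=snap('top');b=snap('scene')
a=s['pixels'][150:210,340:420];c=b['pixels'][140:200,245:325]
cv2.imwrite('pics/f.png',np.clip(cv2.resize(np.hstack([a,c]),(800,300),interpolation=3)[:,:,::-1]*1.4,0,255).astype(np.uint8))
E
```

```text
clock: 7.4
tcp_pos: [0.5575, -0.1723, 0.0573]
ee_rot: [-0.001, 0.689, 0.725, -0.001]
wrist_force: [-7.6, -1.0, 9.2]
finger_gap: 0.0345
grip_force: 59.4
```

View pics/f.png

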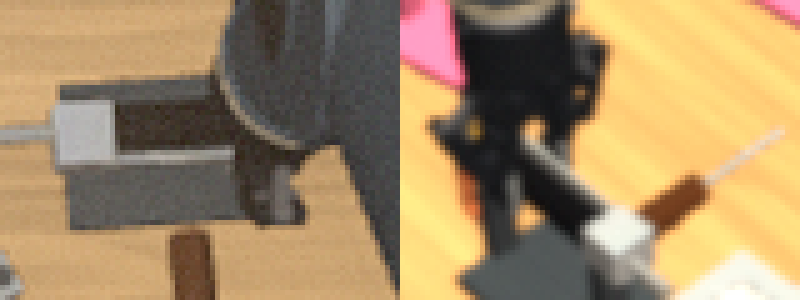

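The lever now lies flat along the grip, from (115,158) to (235,153) in the crop, so it is fully in and has been held long enough. I'll release it and go up.

```bash
python3 -m crank '[[0,0,0,0,0,0,0.7],[0,-0.2,0,0,0,0,1],[0,-0.2,0,0,0,0,1],[0,0,0,0,0,0,1],[0,0,0,0,0,0,1],[0,0,-2,0,0,0,1],[0,0,-3,0,0,0,1],[0,0,-4,0,0,0,1]]'; python3 -m crank '[[0,0,-4,0,0,0,1],[0,0,0,0,0,0,1],[0,0,0,0,0,0,1]]'
python3 go.py .472 .139 .20 3.7
python3 - <<'E'
from h import *
s=snap('top');b=snap('scene')
a=s['pixels'][150:210,340:420];c=b['pixels'][150:250,320:420]
cv2.imwrite('pics/g.png',np.clip(np.hstack([cv2.resize(a,(400,300),interpolation=3),cv2.resize(c,(400,300),interpolation=3)])[:,:,::-1]*1.4,0,255).astype(np.uint8))
E
```

```text
clock: 8.3
tcp_pos: [0.555, -0.1719, 0.1466]
ee_rot: [-0.001, 0.688, 0.725, -0.0]
wrist_force: [1.1, -1.3, 0.0]
finger_gap: 0.0852
grip_force: 0.0
clock: 8.6
tcp_pos: [0.5562, -0.1723, 0.1876]
ee_rot: [0.002, 0.689, 0.725, 0.001]
wrist_force: [0.2, 0.5, -0.5]
finger_gap: 0.0854
grip_force: 0.0
clock 8.6 tcp [ 0.5562 -0.1723  0.1876] F [ 0.2  0.5 -0.5] gap 0.0854
shift cm [31.53 -6.79 -1.3 ] after turn [31.61 -6.39 -1.24] turn deg [ 0.18  0.07 -0.74] q [ 0.44  0.46 -0.33  1.71  0.18  0.99  0.1 ]
```

View pics/g.png

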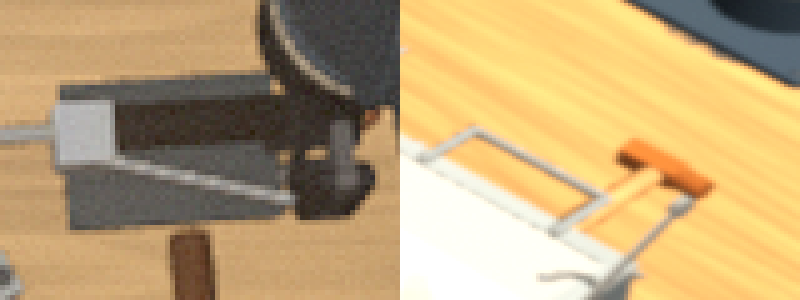

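The lever has sprung back out and the handle is untouched. Moving over the handle, with the fingers partly closed to clear the lid's edge.

```bash
python3 -m crank '[[3,-0.7,-1,0,0,-0.7,0.45],[4,-0.9,-0.3,0,0,0,0.45],[4,-0.9,0,0,0,0,0.45],[4,-0.9,0,0,0,0,0.45],[4,-0.9,0,0,0,0,0.45],[4,-0.9,0,0,0,0,0.45],[4,-0.9,0,0,0,0,0.45],[4,-0.7,0,0,0,0,0.45]]'; python3 -m crank '[[0.5,0,0,0,0,0,0.45],[0,0,0,0,0,0,0.45],[0,0,0,0,0,0,0.45]]'
python3 go.py .4737 .139 .11 3.7
```

```text
clock: 9.5
tcp_pos: [0.4664, 0.1342, 0.1983]
ee_rot: [-0.001, 0.684, 0.729, -0.001]
wrist_force: [0.8, 0.0, -0.4]
finger_gap: 0.0383
grip_force: 0.0
clock: 9.8
tcp_pos: [0.4674, 0.1368, 0.1986]
ee_rot: [-0.0, 0.684, 0.729, -0.001]
wrist_force: [-0.5, -0.1, -0.5]
finger_gap: 0.0383
grip_force: 0.0
clock 9.8 tcp [0.4674 0.1368 0.1986] F [-0.5 -0.1 -0.5] gap 0.0383
shift cm [0.19 0.65 8.86] after turn [0.18 0.64 8.86] turn deg [-0.08  0.05 -0.08] q [-0.06  0.33 -0.43  1.92  0.17  0.93 -0.51]
```

```bash
python3 -m crank '[[0.2,0.6,0,0,0,0,0.45],[0,0,2,0,0,0,0.45],[0,0,2,0,0,0,0.45],[0,0,1.5,0,0,0,0.45],[0,0,0,0,0,0,0.45]]'; python3 -m crank '[[0,0,1,0,0,0,0.45],[0,0,1.2,0,0,0,0.45],[0,0,1.1,0,0,0,0.45],[0,0,0,0,0,0,0.45]]'
```

```text
clock: 10.3
tcp_pos: [0.4729, 0.1388, 0.1426]
ee_rot: [-0.001, 0.685, 0.729, -0.002]
wrist_force: [0.5, 0.1, -0.1]
finger_gap: 0.0384
grip_force: 0.0
clock: 10.7
tcp_pos: [0.4726, 0.14, 0.11]
ee_rot: [-0.001, 0.684, 0.729, -0.001]
wrist_force: [0.2, -0.3, -0.4]
finger_gap: 0.0382
grip_force: 0.0
```

Run:
```python
from h import *
s=snap('top');b=snap('scene')
a=s['pixels'][170:230,230:310];c=b['pixels'][160:235,320:400]
cv2.imwrite('pics/i.png',np.clip(np.hstack([cv2.resize(a,(400,375),interpolation=3),cv2.resize(c,(400,375),interpolation=3)])[:,:,::-1]*1.5,0,255).astype(np.uint8))
```

```text
(no output)
```

View pics/i.png

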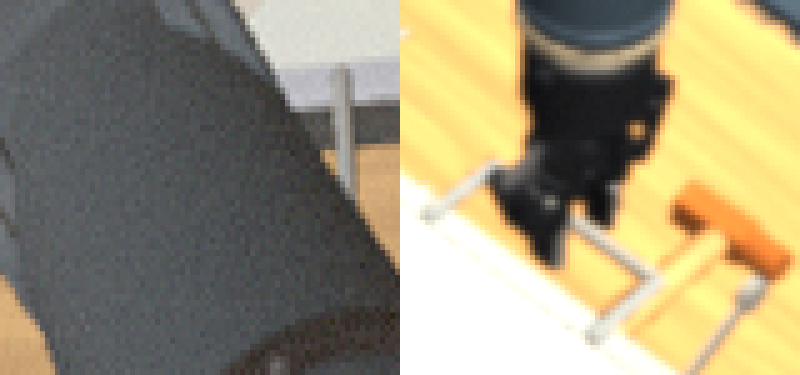

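The fingers straddle the bar mid-handle, with the tips below it at about (555,260) in the crop, and nothing is touching. Closing and lifting along the arc.

```bash
python3 -m crank '[[0,0,0,0,0,0,0.2],[0,0,0,0,0,0,0],[0,0,0,0,0,0,0],[0,0,0,0,0,0,0],[0,0,0,0,0,0,0]]'; python3 -m crank '[[0,0.05,-0.7,0,0,0,0],[0,0.06,-0.7,0,0,0,0],[0,0.1,-0.7,0,0,0,0],[0,0.11,-0.7,0,0,0,0],[0,0,0,0,0,0,0]]'
```

```text
clock: 11.3
tcp_pos: [0.4725, 0.1405, 0.1115]
ee_rot: [-0.0, 0.684, 0.73, -0.0]
wrist_force: [-5.5, 0.2, 3.7]
finger_gap: 0.0078
grip_force: 58.6
clock: 11.8
tcp_pos: [0.4755, 0.1407, 0.1402]
ee_rot: [-0.0, 0.684, 0.729, -0.001]
wrist_force: [-6.8, 2.4, -1.6]
finger_gap: 0.0076
grip_force: 58.5
```

```bash
python3 -m crank '[[0,0.15,-0.7,0,0,0,0],[0,0.15,-0.7,0,0,0,0],[0,0.2,-0.7,0,0,0,0],[0,0.2,-0.66,0,0,0,0],[0,0.23,-0.66,0,0,0,0],[0,0.23,-0.66,0,0,0,0],[0,0.28,-0.66,0,0,0,0],[0,0.28,-0.66,0,0,0,0]]'; python3 -m crank '[[0,0.32,-0.63,0,0,0,0],[0,0.32,-0.63,0,0,0,0],[0,0.36,-0.6,0,0,0,0],[0,0.36,-0.6,0,0,0,0],[0,0,0,0,0,0,0],[0,0,0,0,0,0,0]]'
cat > ang.py <<'E'
from h import *
from scipy.optimize import least_squares
c,s=np.cos(np.radians(3.7)),np.sin(np.radians(3.7));H=np.array([.688,.153])
for n in('top','scene'):
    I=snap(n);P=cloud(I);ok=I['range_z']>0
    x=(P[...,0]-H[0])*c+(P[...,1]-H[1])*s;y=-(P[...,0]-H[0])*s+(P[...,1]-H[1])*c;z=P[...,2]-.143
    for nm,m in(('mark',(abs(y-.15)<.012)&(x<-.03)&(x>-.23)&(z>.03)),
                ('lid-',(y>-.138)&(y<-.115)&(x<-.02)&(x>-.175)&(z>.008)&(z<.2)),('lid+',(y<.13)&(y>.112)&(x<-.02)&(x>-.175)&(z>.008)&(z<.2)),
                ('bars',(abs(abs(y)-.062)<.007)&(x<-.14)&(x>-.24)&(z>.06)&(z<.2))):
        m=m&ok
        if m.sum()>15:
            X,Z=x[m],z[m]
            r=least_squares(lambda p:np.sin(p[0])*(-X)-np.cos(p[0])*Z+p[1],[.5,0],loss='huber',f_scale=.003).x
            print(n,nm,m.sum(),'slope',r[0].round(3),'off',r[1].round(4),'polar med',np.median(np.arctan2(Z,-X)).round(3))
print(arm.sense()['tcp_pos'])
E
python3 ang.py
```

```text
clock: 12.6
tcp_pos: [0.4917, 0.1419, 0.1937]
ee_rot: [-0.001, 0.684, 0.73, -0.001]
wrist_force: [-8.4, 2.3, -2.2]
finger_gap: 0.0077
grip_force: 58.4
clock: 13.2
tcp_pos: [0.5046, 0.143, 0.2182]
ee_rot: [-0.001, 0.684, 0.73, -0.002]
wrist_force: [-11.8, 2.8, 0.2]
finger_gap: 0.0077
grip_force: 58.7
top mark 50 slope 0.452 off 0.0209 polar med 0.556
top lid- 244 slope 0.503 off 0.0112 polar med 0.603
top bars 71 slope 0.532 off 0.0108 polar med 0.587
scene mark 225 slope 0.524 off 0.0034 polar med 0.549
scene lid- 200 slope 0.508 off 0.0085 polar med 0.593
scene lid+ 324 slope 0.519 off 0.006 polar med 0.577
scene bars 113 slope 0.539 off 0.0063 polar med 0.572
[0.50448056 0.14290328 0.21809719]
```

The lid is at about 0.52 rad and the marker at about 0.52–0.53, both within tolerance. I'll let it settle and hand in.

```bash
python3 -m crank '[[0,0,0,0,0,0,0],[0,0,0,0,0,0,0],[0,0,0,0,0,0,0]]'; python3 -c "
from rig import arm
print(arm.sense()['qd'].round(3)); print(arm.close_job())"
```

```text
clock: 13.6
tcp_pos: [0.5045, 0.1429, 0.2181]
ee_rot: [-0.002, 0.684, 0.73, -0.002]
wrist_force: [-11.9, 1.5, 1.1]
finger_gap: 0.0073
grip_force: 58.7
[-0.001  0.     0.002  0.001 -0.     0.001  0.001]
the job is handed in; nothing more can be done
None
```

I handed the job in at 13.6 s with no verdict returned: the trigger was squeezed fully in on the third closing (the first two missed because the fingers were too high), held for over half a second and sprang back, and the gripper now holds the lid still at about 0.52 rad against the marker's 0.52–0.53; I viewed 11 pictures, one over the limit of 10.

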